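# Close and bolt the test jig

## Task

Using only light fingertip pushes, with nothing gripped or lifted, push the test jig's clear lid fully shut. Then press the long yellow spring catch down with one fingertip and keep it down while your other fingertip pushes the red thumb piece, sliding the bolt fully home through the loop on the lid. Finally take your hand away so that the catch springs all the way up behind the bolt, and do not disturb the jar, the bottle or the loupe beside the jig.

Things in the scene. Friction and masses are not known exactly. Their poses are not given: they have to be found in the camera images.
- jig: Board test jig fixed to the table: grey base 12 mm thick, x -110..110, y -115..95 mm, carrying a tray with a clear lid. Origin on the table (z 0) under the base. Its -x side (yellow catch, bolt) faces the robot, +x runs to the lid hinge, +y is the way the bolt slides home, z up. Two dark bolt guides, tops at z 68 mm, stand at x -36, y -53 and y 19 mm.
- lid_hinge (a point): Middle of the lid's hinge line, on the top face of the lid: jig x 100, y 0, z 56 mm. The hinge axis is along jig y.
- lid_edge (a point): Point on the lid's top face, in the middle of its aluminium front rail, 116 mm from the hinge line; the lid's front edge lies 9 mm farther. The lid is 125 x 170 x 6 mm, an aluminium frame with a solid clear pane; with the lid shut its top face is level at z 56 mm.
- lid (a joint): Lid hinge angle, rad: 0 shut, grows as the lid rises. Starts part open (0.3 to 0.65). A stiff hinge: it stays where it is left and takes about 2 to 4 N down near the front to push shut, where it meets a firm stop.
- bolt_knob (a point): Centre of the top of the red thumb piece that stands upright on the steel bolt; it is 24 mm along jig x, 8 mm along jig y and reaches from the bolt up to z 106 mm. At the start jig x -36, y -33 mm. To bolt the lid push its -y face towards jig +y.
- bolt (a joint): Bolt travel, m: 0 drawn back, 0.032 fully home (end stop). It slides with about 2 N of friction and stays where it is left. While the catch is up it moves only about 2 mm: the catch's steel tooth blocks a lug on the bolt.
- catch_top (a point): Centre of the top face of the yellow spring catch bar, 130 mm along jig y by 20 mm along jig x; the bar lies along the bolt, 56 mm nearer the robot than the thumb piece (jig x -92 mm, y -102.5..27.5 mm), its top at z 87 mm when up. It may be pressed anywhere along its length and a fingertip can slide along it while pressing; it sinks level.
- catch (a joint): How far the catch is pressed, m: 0 up, 0.010 at its firm lower stop. Spring: about 4 N to start, 9 N at the bottom. The bolt is free when it is down more than 0.006. Once the bolt is past 0.030 a released catch springs right up behind the lug and locks the bolt; let go earlier it stays caught half-down under the lug.
- paste_jar: Loose bystander: white jar with a green lid, 56 mm across, 41 mm high, stands on the table to the +y side of the jig; origin under its centre.
- flux_bottle: Loose bystander: brown bottle with black cap, 33 mm across, 82 mm high, to the -y side of the jig; origin under its centre.
- loupe: Loose bystander: black eye loupe, 32 mm across, 31 mm high, to the -y side of the jig; origin under its centre.
- lid_loop (a point): Centre of the steel loop on the lid's front that the bolt enters, 14 mm along jig y; with the lid shut it is at jig x -36, y 52, z 62 mm, its top at z 73.5 mm.

How it is judged:
By the outcome, as a careful person would: the job done as asked, in the order asked, and still so for the second after the job is handed in, with the robot touching nothing.
It also fails if it takes over 45 s, if anything falls off the work surface, if the arm or the gripper's body presses on something with over 40 N, if the wrist force passes 120 N, or if a joint passes its speed limit or range.

## Robot

A 7-joint arm with a two-finger parallel gripper is mounted at the origin on a cart in front of the work surface, level with it; the furniture and walls round the work are solid. World frame = base frame: x ahead of the robot, y to its left, z up, the work surface at z = 0. Lengths are in m, angles in rad, forces in N, time in s.
With the tool pointing down it reaches from about 0.4 to 0.85 m from the base axis. Payload 10.4 kg.
Tool frame: the origin (TCP) lies at the centre of the arm's flange, where the gripper is bolted on; the fingertips stand 173 mm ahead of it and the grasp point (between the pads) lies 155 mm ahead of it; z points along the fingers, y is the line along which they close (so a half turn about z gives the same grasp; the last joint's range is limited). The gripper opens to 85 mm and grips with 20 to 120 N. Pads are 22 mm wide; open, the fingers measure 114 mm over their backs; the gripper's body (76 mm by 85 mm) begins 54 mm behind the grasp point. The pads swing forward as they close: fully open they stand 13 mm farther back than shut.
Start: joints at [1.279, 0.332, -0.065, 1.46, 0.022, 1.35, -0.088], TCP at [0.166, -0.603, 0.405] pointing down, gripper open.
Joint ranges: [-2.6, 2.6], [-0.5, 2.12], [-1.47, 1.34], [0.16, 2.42], [-1.27, 4.41], [0.06, 2.06], [-2.6, 2.6]. Speed limits (rad/s): [2.22, 2.22, 2.79, 2.79, 3.14, 3.14, 3.14].

## Interface

Orientations are given as a unit quaternion [x, y, z, w].
In Python, from workcell import manip, viewer, finder gives the robot as it stands.
- The arm moves only by the tool arm_command, never from a script. Its argument "plan" is a list of rows, each an object with "dp": the shift along the tool's x, y, z in mm, a list of three; "spin": the turn about the tool's z in rad. A call has 1 to 5 rows; each row shifts and turns the commanded pose from where the row before left it, along the tool's axes as they then stand; what a row does not reach is not made up. A row lasts 1/10 s, in which the tool goes at most 50 mm and 8.59 degrees, less where a joint would pass 70% of its speed; a pose out of reach is approached as far as the arm can. A call is refused whole if a number of a shift passes 50 or a number of a turn 0.15, either way. A call with a gripper value outside its range is refused whole. "grip" is the closure, from -1 (fully open) to 1 (shut), set as the call begins (left out, the last holds). The fingers move at their own pace and stop on an object; "newtons" is the grip in N (left out, the last holds). Time passes only in rows, so rows that do not move let the fingers close. It gives the time, the measured TCP pose, the force, the opening and the grip force at its end, in the units of the state.
- manip.get_obs(): the state, without advancing time (a new reading comes with each control period).
- viewer.camera(name): name is "side" or "top"; returns the picture (420x560x3 uint8, blue, green, red); there is no depth.
- viewer.camera_params(name): a dict with "vertical_fov" (degrees; the focal length in pixels is half the picture's height over the tangent of half this angle, whatever the lens; pixels are square), "cx", "cy" (the principal point, pixels), "k1" (the pictures are not rectified: a ray, as slopes to the right and down, at radius r is drawn at 1 + k1 r^2 times it, then the intrinsics apply), "R" (3x3) and "t" (3): a world point X has camera coordinates R X + t. Camera axes: x right, y down, z forward; pixel columns grow to the right and rows downward; lengths in m; the calibration is good to about 2 mm. A picture is of the moment at which its call begins. camera_params takes no time and is no camera call.
- manip.hand_in(): hands the job in; it is judged then, once.
Trained networks look in the newest picture that a camera, given by its name, has taken for a name from the list of things; names that differ only in an ending like _2 or _b are one class to them, and where a whole thing is asked for, a point or a joint stands for the part that bears it (a point fixed in the world has none). Each returns a list of dicts, best first, with "score" (0 to 1); they miss things now and then, are a little off and sometimes report something else, mostly with a low value. They report only what shows in the picture. A call takes as long as a camera call.
- finder.find_in(camera, thing): "position" ([x, y, z] in m, in world coordinates, good to about 4 mm: the middle of the surface that is visible of it).
The state is a dict: "clock": time; "joint_pos": joint angles; "joint_velocities": joint speeds; "tau": joint torques, N m; "position": TCP position; "ee_rot": TCP orientation; "ft_force": force on the tool from outside, world axes, zero at the start; "torque": the same for the moment, N m; "grip_width": opening from 0.0 (shut) to 1.0 (fully open); "grasp_force": force on a finger pad.
Only numpy, scipy, OpenCV 4.12 (cv2) and the standard library are available. Lean on these libraries where they do the work, as an engineer would, in place of code of your own. Each camera call takes 0.05 s, during which the arm holds its last target. There are 200 camera calls.

## Working session

There is one attempt and no reset: what is moved stays moved. The work goes in short steps, Python scripts to look and compute and a tool call to move; the robot and the scene stay as the last step left them, time stands still between calls to the robot, and variables do not carry over. Pictures are saved under pics/ and viewed, at most 10 in all, crops included, and the job is handed in when it is done.

Besides the shell and the picture viewer there is one more tool, called after "Request:" as name(argument=value, ...), one argument or row to a line, values as JSON. arm_command: Moves the arm, as the interface text tells. Its arguments: {"type":"object","properties":{"plan":{"type":"array","items":{"type":"object","properties":{"dp":{"type":"array","items":{"type":"number"}},"spin":{"type":"number"}}}},"grip":{"type":"number"},"newtons":{"type":"number"}},"required":["plan"]}

```bash
mkdir -p pics; ls
python3 - <<'E'
from workcell import manip, viewer, finder
import cv2,numpy as np
o=manip.get_obs(); print({k:np.round(v,3).tolist() for k,v in o.items()})
for c in("side","top"):
    im=viewer.camera(c); cv2.imwrite(f"pics/a_{c}.png",im)
    p=viewer.camera_params(c); print(c,{k:np.round(v,3).tolist() for k,v in p.items()})
    for t in("jig","lid_edge","lid_hinge","bolt_knob","catch_top","paste_jar","flux_bottle","loupe","lid_loop"):
        print(t,[(round(d["score"],2),np.round(d["position"],3).tolist()) for d in finder.find_in(c,t)[:2]])
E
```

```text
pics
{'clock': 0.0, 'joint_pos': [1.279, 0.333, -0.065, 1.461, 0.022, 1.35, -0.088], 'joint_velocities': [0.0, 0.001, 0.002, 0.002, -0.001, 0.001, -0.001], 'tau': [0.0, -62.546, 0.049, -39.161, 0.016, 0.01, 0.0], 'position': [0.166, -0.602, 0.404], 'ee_rot': [0.991, 0.134, -0.0, -0.001], 'ft_force': [0.025, -0.116, -0.339], 'torque': [0.004, 0.031, 0.008], 'grasp_force': 0.0, 'grip_width': 1.0}
side {'vertical_fov': 49.683, 'cx': 277.862, 'cy': 212.58, 'k1': -0.111, 'R': [[0.94, -0.341, 0.023], [-0.197, -0.597, -0.778], [0.279, 0.726, -0.628]], 't': [-0.55, 0.15, 0.815]}
jig [(0.69, [0.569, -0.143, 0.048])]
lid_edge [(0.96, [0.608, -0.102, 0.083])]
lid_hinge [(0.92, [0.608, -0.104, 0.078])]
bolt_knob [(0.96, [0.536, -0.129, 0.07])]
catch_top [(0.83, [0.485, -0.14, 0.089])]
paste_jar [(0.62, [0.554, 0.055, 0.041])]
flux_bottle [(0.91, [0.543, -0.262, 0.056]), (0.57, [0.61, -0.106, 0.078])]
loupe [(0.63, [0.66, -0.268, 0.024])]
lid_loop [(0.88, [0.608, -0.1, 0.076])]
top {'vertical_fov': 43.459, 'cx': 283.369, 'cy': 211.628, 'k1': 0.046, 'R': [[0.049, -0.999, -0.003], [-0.975, -0.047, -0.218], [0.218, 0.014, -0.976]], 't': [-0.066, 0.562, 0.986]}
jig [(0.63, [0.563, -0.106, 0.063]), (0.45, [0.541, -0.127, 0.069])]
lid_edge [(0.9, [0.615, -0.095, 0.075])]
lid_hinge [(0.62, [0.614, -0.089, 0.071])]
bolt_knob [(0.89, [0.541, -0.13, 0.074]), (0.22, [0.566, 0.062, 0.041])]
catch_top [(0.92, [0.489, -0.131, 0.091])]
paste_jar [(0.73, [0.565, -0.105, 0.063]), (0.64, [0.568, 0.062, 0.039])]
flux_bottle [(0.78, [0.544, -0.25, 0.062])]
loupe [(0.61, [0.66, -0.263, 0.027])]
lid_loop [(0.7, [0.612, -0.092, 0.074])]
```

View pics/a_side.png

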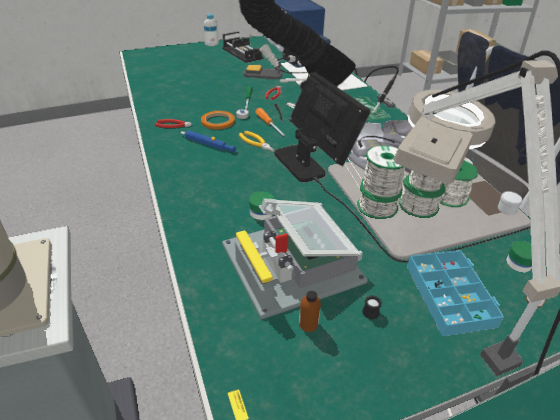

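View pics/a_top.png

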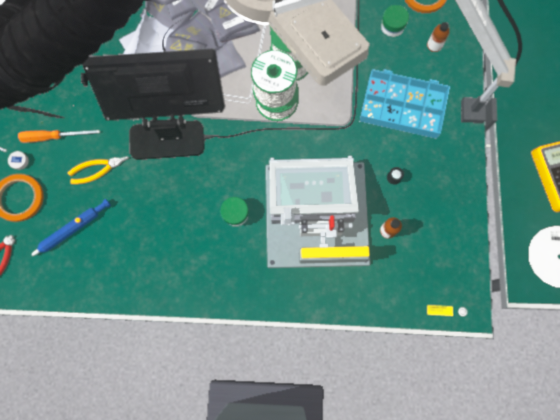

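Side view: yellow catch about (254,257), red thumb piece (281,242), lid part open. Top view: catch about (335,253), knob (332,224), bottle (391,228), loupe (396,176), jar (235,211). I'll enlarge to pick the corners.

Run:
```python
import cv2
a=cv2.imread("pics/a_top.png")[150:275,255:410]; cv2.imwrite("pics/c_top.png",cv2.resize(a,None,fx=4.8,fy=4.8,interpolation=cv2.INTER_CUBIC))
a=cv2.imread("pics/a_side.png")[190:320,215:375]; cv2.imwrite("pics/c_side.png",cv2.resize(a,None,fx=4.6,fy=4.6,interpolation=cv2.INTER_CUBIC))
```

```text
(no output)
```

View pics/c_top.png

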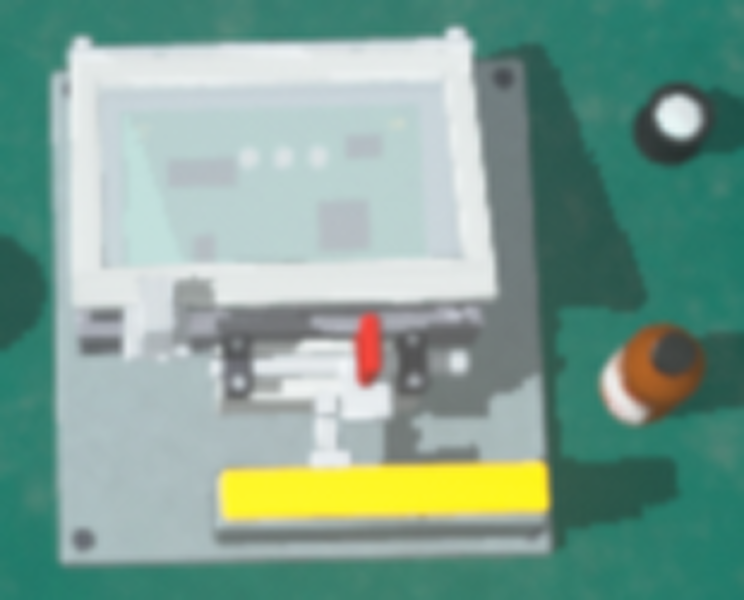

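View pics/c_side.png

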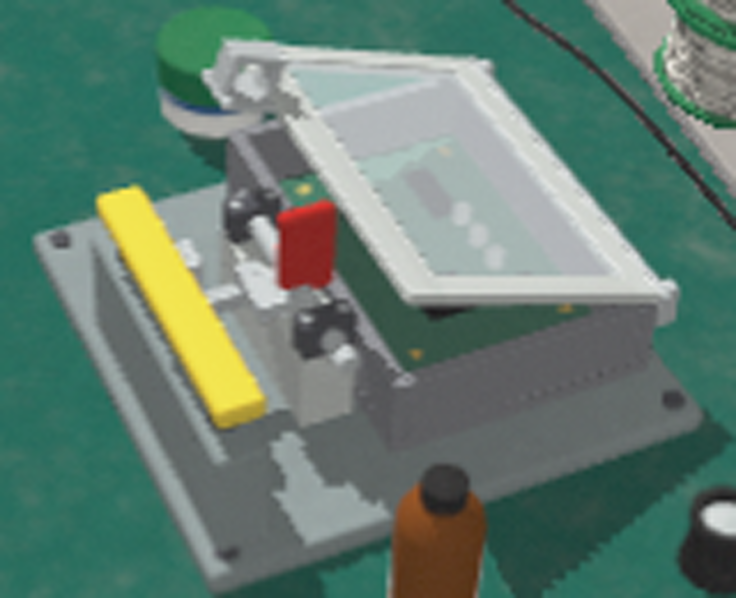

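Crops: the bar's top-face corners and base corners show clearly. In the top crop the bar runs (220,470)-(548,511) and the base corners are (62,562), (550,552), (522,62). In the side crop the bar runs (97,203)-(265,402) and the lid's front corner is at (412,297). Next I fit the pose.

```bash
cat > h.py <<'E'
import numpy as np
from workcell import manip, viewer, finder
def proj(c,X):
    p=viewer.camera_params(c); X=np.atleast_2d(X)@np.array(p["R"]).T+p["t"]
    s=X[:,:2]/X[:,2:]; s=s*(1+p["k1"]*(s**2).sum(1,keepdims=True))
    return s*210/np.tan(np.radians(p["vertical_fov"]/2))+[p["cx"],p["cy"]]
def jig(q,P):
    P=np.atleast_2d(P)/1000.; c,s=np.cos(q[2]),np.sin(q[2])
    return P@np.array([[c,s,0],[-s,c,0],[0,0,1]])+[q[0],q[1],0]
def lidpt(a,d,y): # on top face, d mm from hinge
    return [100-d*np.cos(a),y,56+d*np.sin(a)]
E
python3 - <<'E'
from h import *
from scipy.optimize import least_squares
T=[((-110,95,12),(62,562)),((-110,-115,12),(550,552)),((110,-115,12),(522,62)),((110,95,12),(53,73)),((-82,27.5,87),(220,470)),((-82,-102.5,87),(547,462)),((-102,27.5,87),(220,520)),((-102,-102.5,87),(548,511))]
S=[((-102,27.5,87),(97,203)),((-82,27.5,87),(137,187)),((-82,-102.5,87),(265,402)),((-110,95,12),(35,238)),((-110,-115,12),(212,575)),((110,-115,12),(703,412))]
u={"top":(T,4.8,(255,150)),"side":(S,4.6,(215,190))}
L={"top":[(85,(72,305)),(-85,(496,297))],"side":[(-85,(412,297))]}
def f(q,cs=("top","side")):
    r=[]
    for c in cs:
        pts,k,o=u[c]
        r.append(proj(c,jig(q,[p for p,_ in pts]))-(np.array([v for _,v in pts])/k+o))
        for y,v in L[c]: r.append(proj(c,jig(q,[lidpt(q[3],125,y)]))-(np.array(v)/k+o))
    return np.vstack(r).ravel()
for cs in(("top","side"),("top",),("side",)):
    s=least_squares(f,[.57,-.1,0,.4],loss="soft_l1",args=(cs,)); print(s.x.round(4),np.round(s.fun,1).tolist())
    if len(cs)==2:q=s.x
np.save("q.npy",q)
for n,p in dict(edge=lidpt(q[3],116,0),knob=(-36,-33,106),catch=(-92,-37.5,87),edge0=(-16,0,56)).items(): print(n,jig(q,p).round(4))
E
```

```text
[ 0.574  -0.0979  0.0726  0.3536] [-0.7, 0.4, 0.9, 0.1, 0.6, -1.1, -0.5, -1.0, 0.2, -0.4, 0.2, -0.3, 0.5, -0.4, 0.7, -0.1, 0.2, 0.1, 0.7, -0.3, -1.4, -2.0, 0.0, -1.2, 0.2, -0.3, -1.5, -1.3, -0.9, 1.3, 0.1, -0.2, -1.1, -0.2]
[ 0.5734 -0.0973  0.0711  0.3592] [-1.0, 0.6, 0.5, 0.5, 0.4, -0.8, -0.7, -0.8, -0.1, -0.2, -0.1, 0.1, 0.2, -0.1, 0.3, 0.3, -0.2, 0.2, 0.4, -0.1]
[ 0.5744 -0.0995  0.075   0.3609] [-1.0, -1.4, 0.5, -0.7, 1.0, 0.3, -1.2, -0.7, -0.2, 2.0, 0.8, 0.2, -0.2, -0.1]
edge [[ 0.5652 -0.0985  0.0962]]
knob [[ 0.5405 -0.1334  0.106 ]]
catch [[ 0.4849 -0.142   0.087 ]]
edge0 [[ 0.558 -0.099  0.056]]
```

```bash
cat >> h.py <<'E'
def go(P,z,n,yaw=True,dt=0):
    """P: jig xy (mm) for the grasp axis, z: TCP height (mm); print n rows"""
    q=np.load("q.npy"); o=manip.get_obs(); p=np.array(o["position"])*1000; x,y,_,w=o["ee_rot"]
    psi=2*np.arctan2(y,x); g=jig(q,[*P,z])[0]*1000; tgt=q[2]+np.pi/2
    d=(g-p)/n; s=(tgt-psi+np.pi)%(2*np.pi)-np.pi; s=s/n
    print("psi",psi.round(3),"tgt",round(tgt,3),"delta",(g-p).round(1),"F",np.round(o["ft_force"],1),"t",o["clock"])
    for i in range(n):
        a=psi+i*s
        print([round(v) if n>1 else round(v,1) for v in(d[0]*np.cos(a)+d[1]*np.sin(a),d[0]*np.sin(a)-d[1]*np.cos(a),-d[2])],round(-s,3))
E
python3 -c "
from h import *
go((-5,0),350,15)"
```

```text
psi 0.269 tgt 1.643 delta [403.  504.3 -54.7] F [ 0.3 -1.6 -0.8] t 1.0
[35, -25, 4] -0.092
[37, -22, 4] -0.092
[39, -19, 4] -0.092
[40, -15, 4] -0.092
[42, -11, 4] -0.092
[42, -7, 4] -0.092
[43, -3, 4] -0.092
[43, 1, 4] -0.092
[43, 5, 4] -0.092
[42, 8, 4] -0.092
[41, 12, 4] -0.092
[40, 16, 4] -0.092
[38, 20, 4] -0.092
[36, 23, 4] -0.092
[34, 26, 4] -0.092
```

Request:
arm_command(
  plan=[
    {"dp": [35,-25,4],"spin": -0.09},
    {"dp": [37,-22,4],"spin": -0.09},
    {"dp": [39,-19,4],"spin": -0.09},
    {"dp": [40,-15,4],"spin": -0.09},
    {"dp": [42,-11,4],"spin": -0.09},
  ],
  grip=1,
  newtons=20,
)

```text
clock: 1.5
position: [0.3018, -0.4331, 0.3848]
ee_rot: [0.936, 0.353, -0.0, 0.0]
ft_force: [0.5, -0.4, 0.2]
grip_width: 0.144
grasp_force: 0.0
```

Request:
arm_command(
  plan=[
    {"dp": [42,-7,4],"spin": -0.09},
    {"dp": [43,-3,4],"spin": -0.09},
    {"dp": [43,1,4],"spin": -0.09},
    {"dp": [43,5,4],"spin": -0.09},
    {"dp": [42,8,4],"spin": -0.09},
  ],
)

```text
clock: 2.0
position: [0.4387, -0.2675, 0.3649]
ee_rot: [0.833, 0.553, 0.0, 0.0]
ft_force: [0.4, -1.0, -0.4]
grip_width: 0.002
grasp_force: 0.0
```

```bash
python3 -c "
from h import *
go((-5,0),350,5)"
```

```text
psi 1.172 tgt 1.643 delta [130.3 169.2 -14.9] F [ 0.4 -1.  -0.4] t 2.0
[41, 11, 3] -0.094
[40, 15, 3] -0.094
[39, 18, 3] -0.094
[37, 22, 3] -0.094
[34, 25, 3] -0.094
```

Request:
arm_command(
  plan=[
    {"dp": [41,11,3],"spin": -0.094},
    {"dp": [40,15,3],"spin": -0.094},
    {"dp": [39,18,3],"spin": -0.094},
    {"dp": [37,22,3],"spin": -0.094},
    {"dp": [34,25,3],"spin": -0.094},
  ],
)

```text
clock: 2.5
position: [0.5693, -0.0988, 0.3498]
ee_rot: [0.681, 0.732, 0.0, 0.0]
ft_force: [0.3, -0.6, 0.4]
grip_width: 0.002
grasp_force: 0.0
```

Request:
arm_command(
  plan=[
    {"dp": [0,0,0]},
    {"dp": [0,0,20]},
    {"dp": [0,0,20]},
    {"dp": [0,0,0]},
  ],
)

```text
invalid input at $.plan[0]: expected keys dp, spin
```

Run:
```python
from h import *
import cv2
go((-5,0),290,1)
a=viewer.camera("side")[110:320,180:400]; b=viewer.camera("top")[60:270,230:450]
cv2.imwrite("pics/d.png",cv2.resize(np.hstack([a,b]),(800,382),interpolation=cv2.INTER_CUBIC))
```

```text
psi 1.642 tgt 1.643 delta [ -0.3   0.6 -59.8] F [ 0.3 -0.6  0.4] t 2.5
[np.float64(0.6), np.float64(-0.3), np.float64(59.8)] -0.001
```

View pics/d.png

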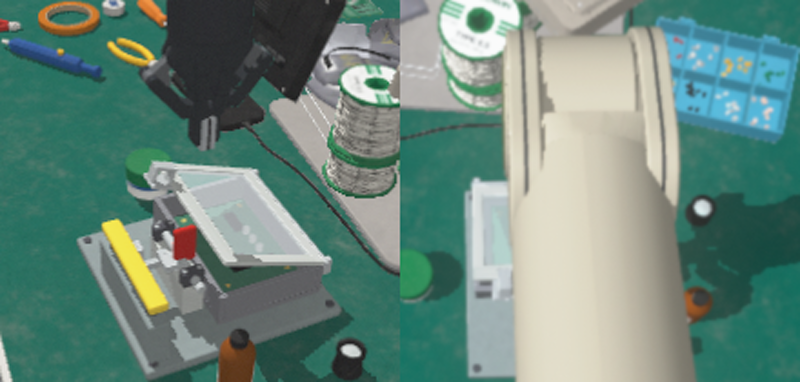

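Closed fingertips, at about (207,145) in the left half, hang above the lid's front, clear of everything. Now I descend.

Request:
arm_command(
  plan=[
    {"dp": [0,0,30],"spin": 0},
    {"dp": [0,0,30],"spin": 0},
    {"dp": [0,0,8],"spin": 0},
    {"dp": [0,0,6],"spin": 0},
    {"dp": [0,0,6],"spin": 0},
  ],
)

```text
clock: 3.1
position: [0.5689, -0.1004, 0.2706]
ee_rot: [0.683, 0.731, 0.0, 0.001]
ft_force: [0.1, -0.5, 1.7]
grip_width: -0.001
grasp_force: 0.6
```

Request:
arm_command(
  plan=[
    {"dp": [0,0,6],"spin": 0},
    {"dp": [0,0,6],"spin": 0},
    {"dp": [0,0,6],"spin": 0},
  ],
)

```text
clock: 3.4
position: [0.5686, -0.1004, 0.2518]
ee_rot: [0.683, 0.731, 0.0, 0.0]
ft_force: [-0.2, 0.3, 1.3]
grip_width: -0.0
grasp_force: 0.5
```

Request:
arm_command(
  plan=[
    {"dp": [0,0,5],"spin": 0},
    {"dp": [0,0,5],"spin": 0},
    {"dp": [0,0,4],"spin": 0},
  ],
)

```text
clock: 3.7
position: [0.5683, -0.1003, 0.2372]
ee_rot: [0.683, 0.731, -0.0, -0.0]
ft_force: [-0.8, -0.3, 0.5]
grip_width: 0.001
grasp_force: 0.5
```

Request:
arm_command(
  plan=[
    {"dp": [0,0,3],"spin": 0},
    {"dp": [0,0,2],"spin": 0},
  ],
)

```text
clock: 3.9
position: [0.5684, -0.1003, 0.2324]
ee_rot: [0.683, 0.731, -0.0, -0.0]
ft_force: [0.8, 0.4, 0.4]
grip_width: 0.002
grasp_force: 0.5
```

Run:
```python
from h import *
import cv2
a=viewer.camera("side")[150:320,190:400]
cv2.imwrite("pics/e.png",cv2.resize(a,None,fx=3.5,fy=3.5,interpolation=cv2.INTER_CUBIC))
for i in range(4): print(np.round(manip.get_obs()["ft_force"],1))
```

```text
[0.1 0.5 0.4]
[0.1 0.5 0.4]
[0.1 0.5 0.4]
[0.1 0.5 0.4]
```

View pics/e.png

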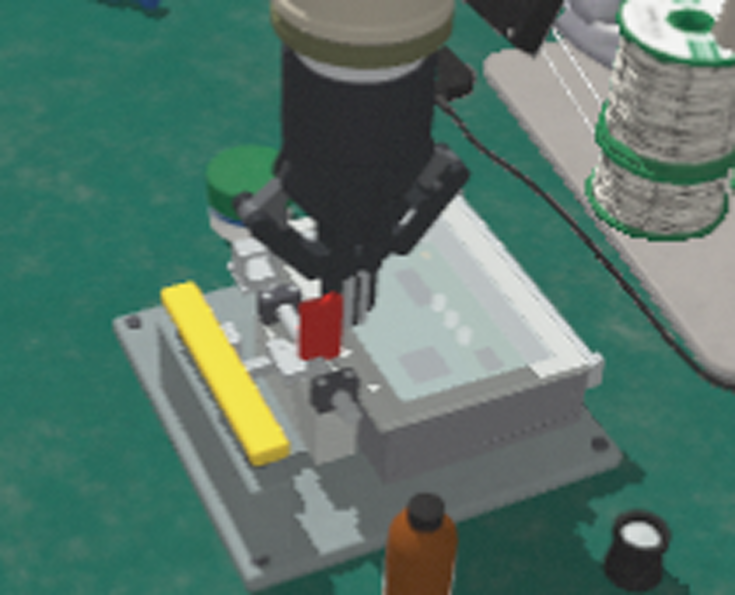

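The lid is nearly level under the closed fingertips (about (360,310)), with nothing else disturbed. I continue down to the stop.

Request:
arm_command(
  plan=[
    {"dp": [0,0,1],"spin": 0},
    {"dp": [0,0,1],"spin": 0},
  ],
)

```text
clock: 4.15
position: [0.5685, -0.1003, 0.2308]
ee_rot: [0.683, 0.731, 0.0, 0.0]
ft_force: [-1.0, 0.1, 0.8]
grip_width: -0.003
grasp_force: 0.5
```

Request:
arm_command(
  plan=[
    {"dp": [0,0,1],"spin": 0},
    {"dp": [0,0,1],"spin": 0},
  ],
)

```text
clock: 4.35
position: [0.5685, -0.1002, 0.2292]
ee_rot: [0.683, 0.731, -0.0, 0.0]
ft_force: [-6.3, -0.1, 13.9]
grip_width: 0.002
grasp_force: 7.0
```

Request:
arm_command(
  plan=[
    {"dp": [0,0,-30],"spin": 0},
    {"dp": [0,0,-50],"spin": 0},
  ],
)

```text
clock: 4.55
position: [0.5673, -0.1004, 0.3067]
ee_rot: [0.683, 0.731, -0.001, -0.003]
ft_force: [1.8, -0.1, 0.9]
grip_width: 0.002
grasp_force: 0.0
```

```bash
python3 -c "
from h import *
go((-64,-61),300,3)"
```

```text
psi 1.639 tgt 1.643 delta [-52.8 -63.   -6.7] F [ 1.8 -0.1  0.9] t 4.55
[-20, -19, 2] -0.001
[-20, -19, 2] -0.001
[-20, -19, 2] -0.001
```

Request:
arm_command(
  plan=[
    {"dp": [-20,-19,0],"spin": 0},
    {"dp": [-20,-19,0],"spin": 0},
    {"dp": [-20,-19,0],"spin": 0},
    {"dp": [0,0,0],"spin": 0},
    {"dp": [0,0,0],"spin": 0},
  ],
  grip=0.0,
)

```text
clock: 5.05
position: [0.5155, -0.1644, 0.3089]
ee_rot: [0.683, 0.73, 0.0, 0.0]
ft_force: [0.1, 0.7, 0.3]
grip_width: 0.498
grasp_force: 0.0
```

Run:
```python
from h import *
import cv2
go((-64,-61),275,1)
a=viewer.camera("side")[150:320,190:400]
cv2.imwrite("pics/f.png",cv2.resize(a,None,fx=3.5,fy=3.5,interpolation=cv2.INTER_CUBIC))
```

```text
psi 1.638 tgt 1.643 delta [ -1.    1.  -33.9] F [0.1 0.7 0.3] t 5.05
[np.float64(1.1), np.float64(-0.9), np.float64(33.9)] -0.006
```

View pics/f.png

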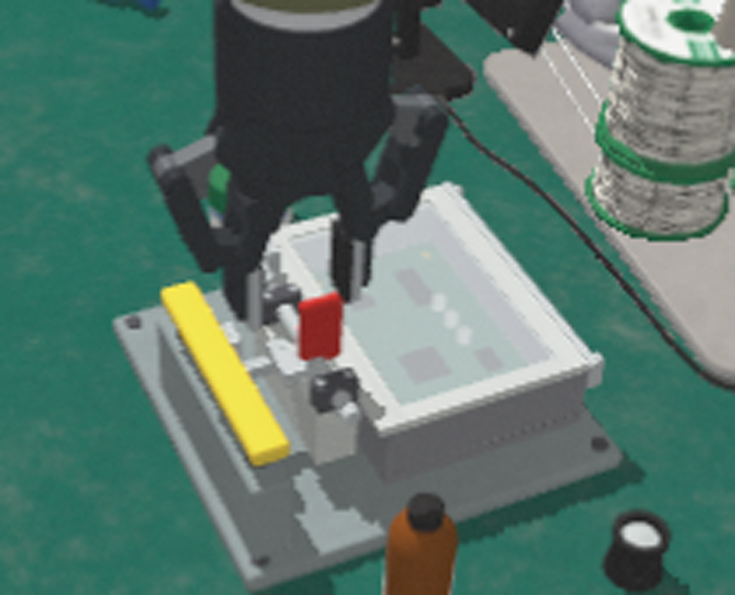

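The lid is shut. The fingertips, at about (250,325) and (350,300), hang above the jig. I check them against the projection.

Run:
```python
from h import *
q=np.load("q.npy")
for z in (136,140,146): print(z,((proj("side",jig(q,[(-92,-61,z),(-36,-61,z),(-85,-72,z),(-43,-72,z)]))-[190,150])*3.5).round().tolist())
```

```text
136 [[237.0, 319.0], [345.0, 289.0], [260.0, 330.0], [341.0, 307.0]]
140 [[237.0, 313.0], [345.0, 282.0], [260.0, 324.0], [341.0, 300.0]]
146 [[237.0, 303.0], [345.0, 273.0], [260.0, 314.0], [342.0, 291.0]]
```

Request:
arm_command(
  plan=[
    {"dp": [1,-1,20],"spin": 0},
    {"dp": [0,0,18],"spin": 0},
    {"dp": [0,0,6],"spin": 0},
    {"dp": [0,0,4],"spin": 0},
  ],
)

```text
clock: 5.5
position: [0.515, -0.1622, 0.2604]
ee_rot: [0.682, 0.731, 0.0, -0.0]
ft_force: [-0.6, 1.1, 0.5]
grip_width: 0.497
grasp_force: 0.0
```

Request:
arm_command(
  plan=[
    {"dp": [0,0,3],"spin": 0},
    {"dp": [0,0,3],"spin": 0},
    {"dp": [0,0,2],"spin": 0},
  ],
)

```text
clock: 5.8
position: [0.515, -0.1626, 0.2533]
ee_rot: [0.682, 0.731, 0.0, 0.0]
ft_force: [-1.7, 3.4, 6.9]
grip_width: 0.505
grasp_force: 2.9
```

Request:
arm_command(
  plan=[
    {"dp": [0,0,2],"spin": 0},
    {"dp": [0,0,2],"spin": 0},
  ],
)

```text
clock: 6.0
position: [0.515, -0.1626, 0.2495]
ee_rot: [0.683, 0.731, 0.0, 0.0]
ft_force: [-2.2, 3.9, 7.8]
grip_width: 0.497
grasp_force: 3.8
```

Request:
arm_command(
  plan=[
    {"dp": [0,0,1],"spin": 0},
    {"dp": [0,0,0],"spin": 0},
  ],
)

```text
clock: 6.2
position: [0.515, -0.1626, 0.2486]
ee_rot: [0.683, 0.731, 0.0, 0.0]
ft_force: [-3.4, 2.4, 7.6]
grip_width: 0.502
grasp_force: 3.9
```

```bash
python3 -c "
from h import *
go((-64,-16),249,1)"
```

```text
psi 1.639 tgt 1.643 delta [-3.7 44.1  0.4] F [-3.4  2.4  7.6] t 6.2
[np.float64(44.3), np.float64(-0.7), np.float64(-0.4)] -0.004
```

Request:
arm_command(
  plan=[
    {"dp": [4,0,0],"spin": 0},
    {"dp": [5,0,0],"spin": 0},
    {"dp": [5,0,0],"spin": 0},
    {"dp": [3,0,0],"spin": 0},
  ],
)

```text
clock: 6.6
position: [0.5141, -0.1474, 0.2492]
ee_rot: [0.683, 0.73, -0.0, 0.002]
ft_force: [0.3, -6.9, 8.0]
grip_width: 0.499
grasp_force: 4.9
```

Request:
arm_command(
  plan=[
    {"dp": [5,0,0],"spin": 0},
    {"dp": [5,0,0],"spin": 0},
    {"dp": [5,0,0],"spin": 0},
  ],
)

```text
clock: 6.9
position: [0.5131, -0.1332, 0.2493]
ee_rot: [0.683, 0.73, -0.0, 0.003]
ft_force: [-0.6, -8.2, 7.6]
grip_width: 0.5
grasp_force: 5.0
```

```bash
python3 -c "
from h import *
go((-64,-16),249,1)"
```

```text
psi 1.637 tgt 1.643 delta [-1.8 14.7 -0.3] F [-0.6 -8.2  7.6] t 6.9
[np.float64(14.8), np.float64(-0.8), np.float64(0.3)] -0.007
```

Request:
arm_command(
  plan=[
    {"dp": [5,0,0.5],"spin": 0},
    {"dp": [4,0,0],"spin": 0},
    {"dp": [2,0,0],"spin": 0},
  ],
)

```text
clock: 7.2
position: [0.5124, -0.1219, 0.2489]
ee_rot: [0.683, 0.73, -0.0, 0.003]
ft_force: [1.1, -6.6, 9.1]
grip_width: 0.504
grasp_force: 5.0
```

Request:
arm_command(
  plan=[
    {"dp": [2,0,0],"spin": 0},
    {"dp": [1,0,0],"spin": 0},
    {"dp": [0,0,0],"spin": 0},
  ],
)

```text
clock: 7.5
position: [0.5122, -0.1189, 0.2488]
ee_rot: [0.683, 0.73, -0.0, 0.002]
ft_force: [-1.1, -6.8, 8.3]
grip_width: 0.497
grasp_force: 4.6
```

Request:
arm_command(
  plan=[
    {"dp": [1,0,0],"spin": 0},
    {"dp": [1,0,0],"spin": 0},
  ],
)

```text
clock: 7.7
position: [0.5121, -0.1172, 0.2488]
ee_rot: [0.683, 0.73, -0.0, 0.003]
ft_force: [-0.5, -7.2, 8.5]
grip_width: 0.501
grasp_force: 4.9
```

Request:
arm_command(
  plan=[
    {"dp": [1,0,0],"spin": 0},
    {"dp": [0.5,0,0],"spin": 0},
  ],
)

```text
clock: 7.9
position: [0.512, -0.1157, 0.2488]
ee_rot: [0.683, 0.73, -0.0, 0.002]
ft_force: [-0.3, -5.9, 8.9]
grip_width: 0.497
grasp_force: 5.0
```

Request:
arm_command(
  plan=[
    {"dp": [1,0,0],"spin": 0},
    {"dp": [1,0,0],"spin": 0},
  ],
)

```text
clock: 8.1
position: [0.5119, -0.1151, 0.2489]
ee_rot: [0.684, 0.73, -0.001, 0.003]
ft_force: [0.8, -14.7, 8.1]
grip_width: 0.499
grasp_force: 8.5
```

Run:
```python
from h import *
import cv2
go((-64,-16),249,1)
a=viewer.camera("side")[180:310,215:355]
cv2.imwrite("pics/g.png",cv2.resize(a,None,fx=4.5,fy=4.5,interpolation=cv2.INTER_CUBIC))
q=np.load("q.npy")
for y in (-1,-5,-9): print(((proj("side",jig(q,[(-48,y-0,106),(-24,y,106)]))-[215,180])*4.5).round().tolist())
```

```text
psi 1.636 tgt 1.643 delta [-0.6 -3.4  0.1] F [  0.8 -14.7   8.1] t 8.1
[np.float64(-3.3), np.float64(-0.8), np.float64(-0.1)] -0.008
[[237.0, 208.0], [292.0, 194.0]]
[[241.0, 214.0], [296.0, 200.0]]
[[245.0, 221.0], [300.0, 206.0]]
```

View pics/g.png

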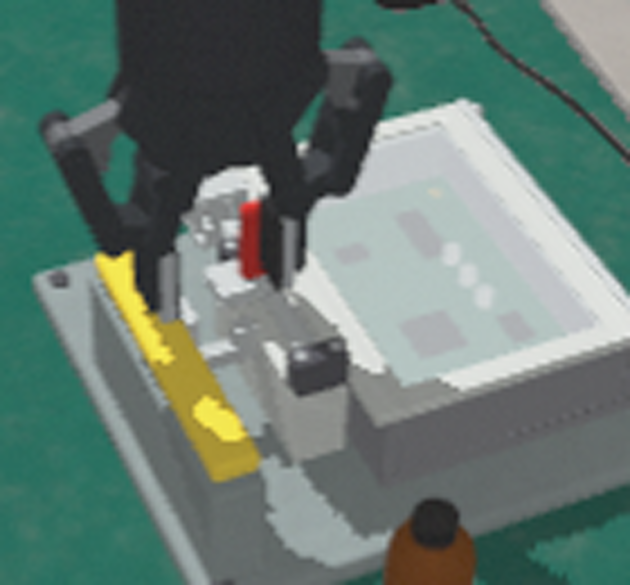

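The thumb piece, at about (250,240), is at the far end of its travel and the force has jumped at the end stop, with the catch still held down. I ease off and lift.

Request:
arm_command(
  plan=[
    {"dp": [-0.7,0,0],"spin": 0},
    {"dp": [0,0,-5],"spin": 0},
    {"dp": [0,0,-8],"spin": 0},
    {"dp": [0,0,-20],"spin": 0},
    {"dp": [-10,0,-40],"spin": 0},
  ],
)

```text
clock: 8.65
position: [0.5108, -0.1222, 0.3188]
ee_rot: [0.682, 0.731, -0.001, -0.002]
ft_force: [0.7, 0.3, 0.9]
grip_width: 0.498
grasp_force: 0.0
```

Request:
arm_command(
  plan=[
    {"dp": [-40,-10,-30],"spin": 0},
    {"dp": [-50,-10,-10],"spin": 0},
    {"dp": [-50,-10,0],"spin": 0},
    {"dp": [-50,-10,0],"spin": 0},
    {"dp": [0,0,0],"spin": 0},
  ],
)

```text
clock: 9.15
position: [0.4825, -0.318, 0.3589]
ee_rot: [0.687, 0.727, -0.002, 0.001]
ft_force: [0.3, 0.7, 0.5]
grip_width: 0.501
grasp_force: 0.0
```

Run:
```python
from h import *
import cv2
print(manip.get_obs()["clock"],manip.get_obs()["position"])
a=viewer.camera("side")[190:320,215:385]; b=viewer.camera("top")[145:275,215:410]
r=lambda i,w:cv2.resize(i,(w,300),interpolation=cv2.INTER_CUBIC)
cv2.imwrite("pics/i.png",np.hstack([r(a,392),r(b,405)]))
q=np.load("q.npy")
for z in (87,82,77): print(z,((proj("side",jig(q,[(-102,27.5,z),(-82,27.5,z),(-82,-102.5,z)]))-[215,190])*2.307).round().tolist())
for t in("paste_jar","flux_bottle","loupe"): print(t,[(round(d["score"],2),np.round(d["position"],3).tolist()) for c in("side","top") for d in finder.find_in(c,t)[:2]])
```

```text
9.15 [ 0.48249802 -0.31797402  0.35893161]
87 [[45.0, 97.0], [69.0, 91.0], [133.0, 201.0]]
82 [[46.0, 102.0], [69.0, 96.0], [133.0, 206.0]]
77 [[46.0, 107.0], [69.0, 100.0], [133.0, 210.0]]
paste_jar [(0.75, [0.55, 0.053, 0.041]), (0.33, [0.636, -0.164, 0.059]), (0.84, [0.567, 0.061, 0.041])]
flux_bottle [(0.81, [0.545, -0.264, 0.057]), (0.87, [0.546, -0.253, 0.063])]
loupe [(0.85, [0.66, -0.272, 0.022]), (0.75, [0.66, -0.262, 0.026])]
```

View pics/i.png

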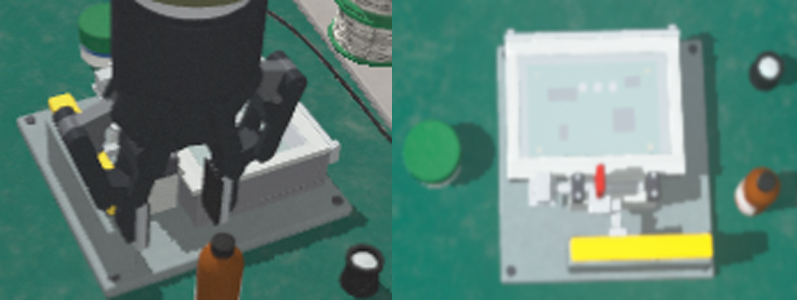

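The top view shows the bolt home, the lid shut and the bystanders in place. The arm hides part of the side view. I'll compare the yellow bar with the first images to confirm the catch is up.

Run:
```python
from h import *
import cv2
q=np.load("q.npy")
def bb(i):
    i=i.astype(int);m=(i[...,2]>190)&(i[...,1]>170)&(i[...,0]<110)
    return m
for c,(r0,r1,c0,c1) in dict(top=(240,265,290,375),side=(225,240,230,250)).items():
    a=cv2.imread(f"pics/a_{c}.png")[r0:r1,c0:c1]; b=viewer.camera(c)[r0:r1,c0:c1]
    for i in(a,b):
        y,x=np.nonzero(bb(i)); print(c,len(x),(x.mean()+c0).round(2),(y.mean()+r0).round(2),x.min()+c0,x.max()+c0,y.min()+r0,y.max()+r0)
    print(np.abs(a.astype(int)-b).mean().round(1))
f=lambda c,y,z:proj(c,jig(q,(-92,y,z)))[0].round(2)
print([f("top",-37,z) for z in(87,82)])
# knob: red centroid in top before/after
for i in(cv2.imread("pics/a_top.png"),viewer.camera("top")):
    i=i[205:245,290:350].astype(int); y,x=np.nonzero((i[...,2]>150)&(i[...,1]<90)&(i[...,0]<90)); print("red",x.mean()+290,y.mean()+205)
print([proj("top",jig(q,(-36,y,95)))[0].round(2) for y in(-33,-3,-1)])
```

```text
top 669 335.23 251.89 302 368 246 257
top 669 335.15 251.91 302 368 246 257
1.0
side 96 242.49 235.33 236 249 231 239
side 13 237.38 234.0 236 239 232 238
30.3
[array([335.07, 251.9 ]), array([334.83, 252.27])]
red 331.46938775510205 222.40816326530611
red 314.7714285714286 223.25714285714287
[array([332.05, 222.29]), array([316.37, 222.65]), array([315.32, 222.68])]
```

```bash
python3 -c "
from workcell import manip
print(manip.hand_in())"
```

```text
the job is handed in; nothing more can be done
None
```

The job is handed in: the lid is shut, the bolt is home (about 32 mm of travel), the catch is back up behind it, and the jar, bottle and loupe show no movement in the images.

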